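# Lay out a lantern's filter kit on the gel-room mat

### The arm

A 7-joint arm with a two-finger parallel gripper is mounted at the origin on the work surface. World frame = base frame: x ahead of the robot, y to its left, z up, the work surface at z = 0. Lengths are in m, angles in rad, forces in N, time in s.
With the tool pointing down it reaches from about 0.425 to 0.875 m from the base axis. Payload 4.7 kg.
Tool frame: the origin (TCP) lies at the very end of the fingers, on their centre line; the grasp point (between the pads) lies behind it (ctrl.tcp_to_grasp is the z of the grasp point in the tool frame, in m); z points along the fingers, y is the line along which they close (so a half turn about z gives the same grasp; the last joint's range is limited). The gripper opens to 87 mm and grips with 3 to 60 N. Pads are 19 mm wide; open, the fingers measure 117 mm over their backs; the gripper's body (75 mm by 190 mm) begins 51 mm behind the grasp point.
Start: joints at [-1.312, 0.321, -0.07, 1.45, 0.023, 1.371, -0.057], TCP at [0.158, 0.631, 0.223] pointing down, gripper open.
Joint ranges: [-2.86, 2.86], [-0.3, 2.09], [-1.38, 1.24], [0.06, 2.45], [-1.56, 4.7], [0.09, 2.05], [-2.69, 2.69]. Speed limits (rad/s): [2.57, 2.57, 3.14, 3.14, 3.14, 3.14, 3.14].

### API

Orientations are given as a rotation vector (axis times angle).
In Python, from bench import ctrl gives the robot as it stands.
- The arm moves only by the tool step_arm, never from a script. Its argument "targets" is a list of rows, each a list of 7 numbers: the shift along the world's x, y, z in cm, then the turn, a rotation vector about the world's x, y, z in degrees, then the opening, from 0 (shut) to 1 (fully open). A call has exactly 5 rows; each row shifts and turns the commanded pose from where the row before left it; what a row does not reach is not made up. A row lasts 1/12 s, in which the tool goes at most 41.7 mm and 7.16 degrees, less where a joint would pass 70% of its speed; a pose out of reach is approached as far as the arm can. A call with a gripper value outside its range is refused whole. The fingers move at their own pace and stop on an object; "force" is the grip in N (left out, the last holds). Time passes only in rows, so rows that do not move let the fingers close, or fill a call up. It gives the time, the measured TCP pose, the force, the opening and the grip force at its end, in the units of the state.
- ctrl.get_state(): the state, without advancing time (a new reading comes with each control period).
- ctrl.get_image(name): name is "scene" or "top" or "wrist"; returns (picture, depth): 420x560x3 uint8, red, green, blue; 420x560 float32, m along the optical axis (not along the pixel's ray), 0 where there is no reading.
- ctrl.camera_params(name): a dict with "intrinsics" (3x3 intrinsics, pixels), "rvec" (rotation vector, rad) and "tvec" (3), from world to camera coordinates, as OpenCV has them; the wrist camera has in their place "hand_eye" (4x4, takes a point from camera to tool coordinates, whose origin is the TCP and whose axes are the flange's). Camera axes: x right, y down, z forward; pixel columns grow to the right and rows downward; lengths in m; the calibration is good to about 2 mm. A picture is of the moment at which its call begins: read the wrist's pose just before it. camera_params takes no time and is no camera call.
- ctrl.close_job(): hands the job in; it is judged then, once.
The state is a dict: "time": time; "joint_positions": joint angles; "qd": joint speeds; "joint_torque": joint torques, N m; "position": TCP position; "tool_rot": TCP orientation; "ft_force": force on the tool from outside, world axes, zero at the start; "torque": the same for the moment, N m; "grip_width": opening from 0.0 (shut) to 1.0 (fully open); "grip_force": force on a finger pad.
Only numpy, scipy, OpenCV 4.12 (cv2) and the standard library are available. Lean on these libraries where they do the work, as an engineer would, in place of code of your own. Each camera call takes 0.05 s, during which the arm holds its last target. There are 200 camera calls.

### The job

Lay out this lantern's filter kit on the black mat: put the violet glass flat over the hole of the big frame with the round hole, setting it down without dropping it, then lay the small frame on top of the glass, centred and square with the big frame. Stand the iron pipe clamp on its foot midway between the two big frames, and stand the chrome knob on its flange behind the big frame with the square hole, centred along its far edge (the edge away from the robot) and about two centimetres clear of it. Leave the two big frames and the tools and tape where they are.

Things in the scene. Friction and masses are not known exactly. Their poses are not given: they have to be found in the camera images.
- glass: Violet glass filter: a flat round disc, 54 mm across, 6 mm thick, 40 g. Loose, starts lying flat on the bare shelf (z = 0). Origin: centre of its underside; z up through its thickness.
- small_frame: Small gel frame: a flat square aluminium frame, 60 x 60 mm outside, 6 mm thick, with a 36 mm square opening, 50 g. Loose, starts lying flat on the bare shelf. Origin: centre of its underside; x and y run along its edges, z up. It can be gripped across its outside width of 60 mm.
- clamp: Black iron pipe clamp: closed eight-sided ring, 26 mm wide along its x, 36 mm bore along x, on a 44 x 44 x 8 mm foot; 61 mm high, 70 mm over the lugs along its y, 400 g. Loose, starts standing on the bare shelf. Origin: centre of the underside of the foot; z up. The ring's top flat (26 mm along x, 23 mm along y, z = 51 to 61 mm) can be gripped along x.
- knob: Chrome shutter knob: round, 34 mm high, 60 g; flange at the foot 30 mm across and 6 mm thick, narrow neck, then a 26 mm diameter grip from z = 15 to 34 mm. Loose, starts standing on its flange on the bare shelf. Origin: centre of its underside; z up.
- round_hole_frame: Big aluminium frame with the ROUND hole: square plate 110 x 110 mm, 5 mm thick, with a central round hole of 36 mm; 250 g. Loose, lies on the mat, at its left or right place. Origin: centre of its underside (top face at z = 5 mm in its frame); x and y along its edges, z up; its +x edge is the far one.
- square_hole_frame: Big aluminium frame with the SQUARE hole: 110 x 110 mm outside, 5 mm thick, with a 76 mm square opening; 250 g. Loose, lies on the mat, at its left or right place. Origin: centre of its underside; x and y along its edges, z up; its +x edge is the far one (away from the robot), 55 mm from the origin.
- mat: Black rubber mat, fixed, 3 mm thick (its top at world z = 3 mm), 350 mm along its y, 195 mm along its x (x = -70 to +125 mm). Origin: on the shelf under the mat, midway between the places of the two big frames, whose centres lie 115 mm to either side along its y (to about 3 mm). x points away from the robot, z up.
- tape: Bystander: roll of grey tape lying flat, 80 mm across, 24 mm high. Not to be disturbed. Origin: centre of its underside.
- screwdriver: Bystander: screwdriver 180 mm long, lying behind the mat roughly along world y. Not to be disturbed. x along its length.
- wrench: Bystander: wrench 150 mm long, lying on the right, beyond the things to be laid out, roughly along world x. Not to be disturbed. x along its length.
Mind the look-alikes: they are no part of the job. Leave any green or turquoise look-alike of the round_hole_frame alone.

How it is judged:
On the way, in this order (a step that is already met when the one before it is completed fails the run):
1. the violet glass lies flat over the round hole, released (horizontal distance between glass and round_hole_frame below 0.01 m and z of glass in the frame of round_hole_frame between 0.003 and 0.007 m and angle between glass's own z axis and vertical below 0.1 rad and contact force between glass and the fingers below 0.05 N and linear speed of glass below 0.02 m/s and angular speed of glass below 0.3 rad/s), for 0.2 s.
2. the small frame lies on the glass, released (horizontal distance between glass and round_hole_frame below 0.01 m and z of glass in the frame of round_hole_frame between 0.003 and 0.007 m and angle between each of glass, small_frame's own z axis and vertical below 0.1 rad and horizontal distance between small_frame and round_hole_frame below 0.012 m and horizontal distance between small_frame and glass below 0.012 m and z of small_frame in the frame of round_hole_frame between 0.009 and 0.013 m and (angle between the x axis of small_frame and the x axis of round_hole_frame, either way round below 0.2 rad or angle between the x axis of small_frame and the y axis of round_hole_frame, either way round below 0.2 rad) and contact force between small_frame and the fingers below 0.05 N and linear speed of small_frame below 0.02 m/s and angular speed of small_frame below 0.3 rad/s), for 0.2 s.
At the end, for the whole second after the job is handed in: Glass flat on the round-hole frame (10 mm off centre at most), small frame flat on it (12 mm, 0.2 rad); clamp upright midway (15 mm each way); knob upright, centre 17-57 mm behind the far edge, 15 mm of its middle. All released, at rest; big frames moved under 15 mm, tape and tools under 30 mm (all of step 2 and x of clamp in the frame of mat between -0.015 and 0.015 m and y of clamp in the frame of mat between -0.015 and 0.015 m and z of clamp in the frame of mat between 0 and 0.006 m and angle between each of clamp, knob's own z axis and vertical below 0.1 rad and x of knob in the frame of square_hole_frame between 0.072 and 0.112 m and y of knob in the frame of square_hole_frame between -0.015 and 0.015 m and height (world z) of knob below 0.008 m and linear speed of each of glass, clamp, knob below 0.02 m/s and angular speed of each of glass, clamp, knob below 0.3 rad/s and contact force between each of glass, clamp, knob and the fingers below 0.05 N and distance of each of round_hole_frame, square_hole_frame from where it was at the start of the episode below 0.015 m and distance of each of tape, screwdriver, wrench from where it was at the start of the episode below 0.03 m); the robot touches nothing.
It fails at once if the glass is dropped (falls freely from more than about 20 mm) (linear speed of glass above 0.65 m/s and contact force between glass and the fingers below 0.01 N).
It fails at once if a big frame is shoved more than 15 mm (distance of any of round_hole_frame, square_hole_frame from where it was at the start of the episode above 0.015 m).
It fails at once if the tape or a tool is moved more than 30 mm (distance of any of tape, screwdriver, wrench from where it was at the start of the episode above 0.03 m).
It also fails if it takes over 104 s, if anything falls off the work surface, if the arm or the gripper's body presses on something with over 40 N, if the wrist force passes 120 N, or if a joint passes its speed limit or range.

## Working session

There is one attempt and no reset: what is moved stays moved. The work goes in short steps, Python scripts to look and compute and a tool call to move; the robot and the scene stay as the last step left them, time stands still between calls to the robot, and variables do not carry over. Pictures are saved under pics/ and viewed, at most 14 in all, crops included, and the job is handed in when it is done.

Besides the shell and the picture viewer there is one more tool, called after "Call:" by a JSON object that holds its "op" and its "data". step_arm: Moves the arm, as the interface text tells. Its arguments: {"type":"object","properties":{"targets":{"type":"array"},"force":{"type":"number"}},"required":["targets"]}

```bash
mkdir -p pics
cat > h.py <<'E'
import numpy as np, cv2
from scipy.spatial.transform import Rotation as R
from bench import ctrl
def snap(name,fn):
    p,d=ctrl.get_image(name); cv2.imwrite(f'pics/{fn}.png',p[:,:,::-1]); np.save(f'pics/{fn}.npy',d); return p,d
def ray(name,u,v,z):
    "world point on plane z for pixel in fixed camera"
    c=ctrl.camera_params(name);Rm=cv2.Rodrigues(np.array(c['rvec'],float))[0];t=np.array(c['tvec'],float).ravel()
    o=-Rm.T@t; d=Rm.T@np.linalg.inv(np.array(c['intrinsics']))@[u,v,1]
    return o+d*(z-o[2])/d[2]
def rayw(u,v,z,pos,rot):
    c=ctrl.camera_params('wrist');H=np.array(c['hand_eye']);Rt=R.from_rotvec(rot).as_matrix()
    o=Rt@H[:3,3]+pos; d=Rt@H[:3,:3]@np.linalg.inv(np.array(c['intrinsics']))@[u,v,1]
    return o+d*(z-o[2])/d[2]
E
python3 - <<'E'
from h import *
snap('top','top0'); snap('scene','scene0')
p=cv2.imread('pics/top0.png'); cv2.imwrite('pics/top0b.png',cv2.resize(p,(800,600),interpolation=cv2.INTER_CUBIC))
s=ctrl.get_state();print(s); print(ctrl.tcp_to_grasp)
for n in('top','scene'):
    for q in((0,0),(560,0),(0,420),(560,420)):print(n,q,ray(n,*q,0).round(3))
print(ctrl.camera_params('wrist'))
E
```

```text
{'time': 0.1, 'joint_positions': array([-1.31189798,  0.32176143, -0.07010349,  1.45157278,  0.02259886,
        1.37078655, -0.05684232]), 'qd': array([-0.00133572,  0.0005124 , -0.00086655, -0.00379401, -0.00044318,
        0.00101766,  0.00052276]), 'joint_torque': array([-2.63678303e-04, -4.92569304e+01, -4.05877708e-01, -3.13398027e+01,
       -6.40878850e-02,  3.95420857e-02,  6.94292180e-05]), 'position': array([0.15744827, 0.63012575, 0.22155294]), 'tool_rot': array([-3.83391897e-01, -3.11798211e+00,  2.72722140e-03]), 'ft_force': array([0.06991476, 0.52079429, 0.39342314]), 'torque': array([ 0.0226747 , -0.01525213,  0.00994037]), 'grip_force': 0.0, 'grip_width': 1.0029085744839794}
-0.0187
top (0, 0) [1.092 0.778 0.   ]
top (560, 0) [ 1.135 -0.748  0.   ]
top (0, 420) [-0.018  0.704  0.   ]
top (560, 420) [ 0.016 -0.729  0.   ]
scene (0, 0) [-0.97   0.492  0.   ]
scene (560, 0) [0.979 1.453 0.   ]
scene (0, 420) [ 0.255 -0.698  0.   ]
scene (560, 420) [ 1.233 -0.202  0.   ]
{'intrinsics': array([[358.60091907,   0.        , 273.69818571],
       [  0.        , 358.60091907, 208.41909058],
       [  0.        ,   0.        ,   1.        ]]), 'hand_eye': array([[ 1.28678413e-03, -9.69197839e-01, -2.46280110e-01,
         6.80258011e-02],
       [ 9.99998712e-01,  1.48351347e-03, -6.13267444e-04,
         2.99196613e-04],
       [ 9.59737341e-04, -2.46279003e-01,  9.69198500e-01,
        -1.62215856e-01],
       [ 0.00000000e+00,  0.00000000e+00,  0.00000000e+00,
         1.00000000e+00]])}
```

View pics/top0b.png

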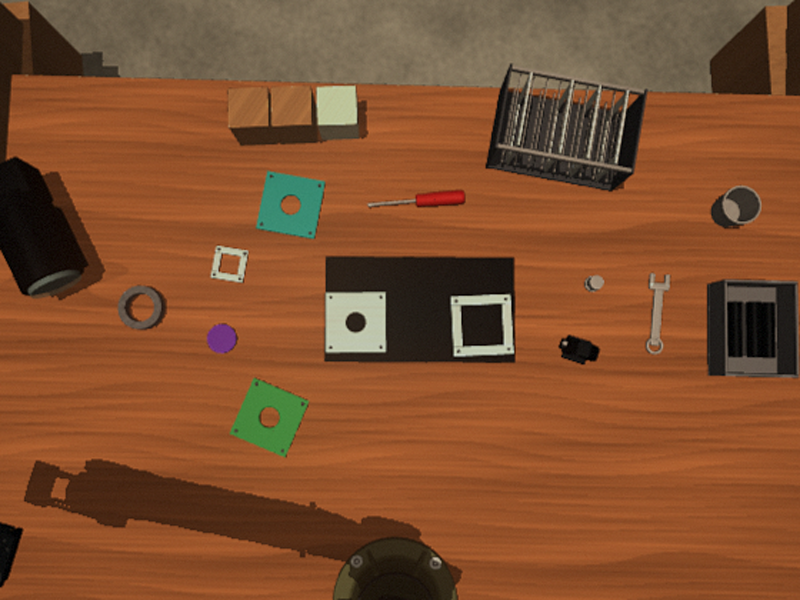

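View pics/scene0.png

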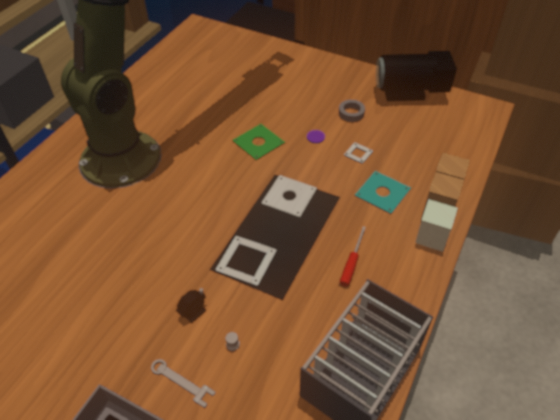

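The top view (800 px scale) shows the violet glass at (222,338), small frame at (230,264), round-hole frame at (356,322), square-hole frame at (482,325), clamp at (579,349) and knob at (594,283). The tape, screwdriver and wrench lie clear of these, and the scene view agrees.

```bash
cat >> h.py <<'E'
def blob(mask,c,r=40):
    "largest blob of mask within r px of c: centroid and min-area rectangle"
    w=np.zeros(mask.shape,np.uint8);cv2.circle(w,(int(c[0]),int(c[1])),r,255,-1)
    cs,_=cv2.findContours(cv2.bitwise_and(mask.astype(np.uint8)*255,w),cv2.RETR_EXTERNAL,cv2.CHAIN_APPROX_NONE)
    k=max(cs,key=cv2.contourArea);return k
E
python3 - <<'E'
from h import *
p=cv2.imread('pics/top0.png');h=cv2.cvtColor(p,cv2.COLOR_BGR2HSV);H,S,V=cv2.split(h);k=.7
white=(S<60)&(V>110)
def rep(n,m,c,r,z):
    q=blob(m,(c[0]*k,c[1]*k),r);b=cv2.boxPoints(cv2.minAreaRect(q));w=np.array([ray('top',*x,z)[:2] for x in b])
    e=w[1]-w[0];print(n,w.mean(0).round(4),'sides',np.linalg.norm(e).round(3),np.linalg.norm(w[2]-w[1]).round(3),'ang',(np.degrees(np.arctan2(e[1],e[0]))%90).round(1))
rep('glass',(H>125)&(H<155)&(S>90),(222,338),20,.006)
rep('small',white,(230,264),20,.006)
rep('round',white,(356,322),35,.008)
rep('square',white,(482,325),35,.008)
rep('mat',~((S>90)&(V>70)),(420,309),75,.003)
rep('clamp',V<50,(579,349),22,.03)
rep('knob',(S<90)&(V>70),(594,283),12,.034)
E
```

```text
glass [0.46   0.3296] sides 0.05 0.05 ang 1.5
small [0.5972 0.3205] sides 0.06 0.059 ang 83.1
round [0.4964 0.0848] sides 0.11 0.108 ang 1.9
square [ 0.4965 -0.1477] sides 0.111 0.111 ang 4.0
mat [ 0.5225 -0.0328] sides 0.193 0.352 ang 1.9
clamp [ 0.4542 -0.3188] sides 0.041 0.07 ang 72.1
knob [ 0.5769 -0.3446] sides 0.032 0.027 ang 46.0
```

Call:
{"op": "step_arm", "data": {"targets": [[2.8,-2.5,0,0,0,4,1],[2.8,-2.5,0,0,0,4,1],[2.8,-2.5,0,0,0,4,1],[2.8,-2.5,0,0,0,4,1],[2.8,-2.5,0,0,0,0,1]]}}

```text
time: 0.52
position: [0.2985, 0.504, 0.2221]
tool_rot: [0.059, -3.141, 0.001]
ft_force: [-0.2, 0.2, -0.2]
grip_width: 1.002
grip_force: 0.0
```

Call:
{"op": "step_arm", "data": {"targets": [[2.8,-2.5,0,0,0,0,1],[2.8,-2.5,0,0,0,0,1],[2.8,-2.5,0,0,0,0,1],[2.8,-2.5,0,0,0,0,1],[2.8,-2.5,0,0,0,0,1]]}}

```text
time: 0.93
position: [0.4385, 0.379, 0.2223]
tool_rot: [0.054, -3.141, 0.0]
ft_force: [0.5, 0.3, 0.0]
grip_width: 1.001
grip_force: 0.0
```

Call:
{"op": "step_arm", "data": {"targets": [[2.8,-2.5,0,0,0,0,1],[2.8,-2.5,0,0,0,0,1],[0,0,0,0,0,0,1],[0,0,0,0,0,0,1],[0,0,0,0,0,0,1]]}}

```text
time: 1.35
position: [0.4929, 0.331, 0.2221]
tool_rot: [0.054, -3.14, -0.0]
ft_force: [-0.0, 1.0, -0.1]
grip_width: 1.001
grip_force: 0.0
```

```bash
cat >> h.py <<'E'
def wlook(fn):
    s=ctrl.get_state();pos,rot=np.array(s['position']),np.array(s['tool_rot']);p,d=snap('wrist',fn)
    np.save(f'pics/{fn}_pose.npy',np.r_[pos,rot]);return p[:,:,::-1].copy(),d,pos,rot
def toolyaw(rot):
    y=R.from_rotvec(rot).as_matrix()[:,1];return np.degrees(np.arctan2(y[1],y[0]))
def wrep(n,mask,xy,z,pos,rot,r=60):
    "blob nearest a known world point, measured in the wrist picture"
    c=ctrl.camera_params('wrist');H=np.array(c['hand_eye']);Rt=R.from_rotvec(rot).as_matrix()
    q=H[:3,:3].T@(Rt.T@(np.r_[xy,z]-pos)-H[:3,3]);u=c['intrinsics']@q;u=u[:2]/u[2]
    k=blob(mask,u,r);w=np.array([rayw(*x[0],z,pos,rot)[:2] for x in k]).astype(np.float32)
    (cx,cy),(a,b),_=cv2.minAreaRect(w*1000);B=cv2.boxPoints(cv2.minAreaRect(w*1000));e=B[1]-B[0]
    print(n,'px',u.round(0),'xy mm',round(cx,1),round(cy,1),'sides',round(a,1),round(b,1),'ang',round(float(np.degrees(np.arctan2(e[1],e[0]))%90),1))
E
python3 - <<'E'
from h import *
p,d,pos,rot=wlook('w1');H,S,V=cv2.split(cv2.cvtColor(p,cv2.COLOR_BGR2HSV))
wrep('glass',(H>125)&(H<155)&(S>90),(.46,.3296),.006,pos,rot)
wrep('small',(S<60)&(V>110),(.597,.3205),.006,pos,rot)
print(toolyaw(rot),pos)
E
```

```text
glass px [273. 152.] xy mm 459.2 329.5 sides 51.9 52.4 ang 2.1
small px [261. 273.] xy mm 574.6 323.9 sides 25.2 62.2 ang 2.1
91.9777015678844 [0.49289124 0.33104459 0.22206107]
```

View pics/w1.png

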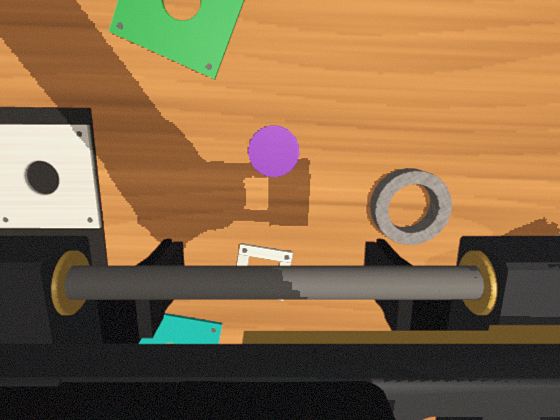

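The wrist view shows the glass whole at (273,151). The small frame at (265,255) is partly hidden by the gripper. I'll descend on the glass.

Call:
{"op": "step_arm", "data": {"targets": [[-1.1,-0.05,-3,0,0,0,1],[-1.1,-0.05,-3,0,0,0,1],[-1.17,-0.05,-3,0,0,0,1],[0,0,-4,0,0,0,1],[0,0,-4,0,0,0,1]], "force": 8}}

```text
time: 1.82
position: [0.4579, 0.3318, 0.0521]
tool_rot: [-0.062, 3.14, 0.004]
ft_force: [1.0, 0.2, -1.3]
grip_width: 0.996
grip_force: 0.0
```

Call:
{"op": "step_arm", "data": {"targets": [[0,0,-2.5,0,0,0,0.85],[0,0,-1.5,0,0,0,0.8],[0,0,-0.6,0,0,0,0.8],[0,0,0,0,0,0,0.8],[0,0,0,0,0,0,0.8]]}}

```text
time: 2.23
position: [0.4596, 0.3305, 0.0073]
tool_rot: [-0.057, 3.141, 0.002]
ft_force: [0.1, 0.7, 0.0]
grip_width: 0.813
grip_force: 0.0
```

Call:
{"op": "step_arm", "data": {"targets": [[0,-0.1,-0.5,0,0,0,0.72],[0,0,0,0,0,0,0.68],[0,0,0,0,0,0,0.62],[0,0,0,0,0,0,0.55],[0,0,0,0,0,0,0.5]]}}

```text
time: 2.65
position: [0.4603, 0.3285, 0.0023]
tool_rot: [-0.054, 3.14, 0.002]
ft_force: [-0.1, 0.5, 1.9]
grip_width: 0.614
grip_force: 8.0
```

Call:
{"op": "step_arm", "data": {"targets": [[0,0,0,0,0,0,0.4],[0,0,0,0,0,0,0.4],[0,0,0,0,0,0,0.4],[0,0,0,0,0,0,0.4],[0,0,0,0,0,0,0.4]]}}

```text
time: 3.07
position: [0.4603, 0.3285, 0.0022]
tool_rot: [-0.054, 3.14, 0.001]
ft_force: [-0.2, -1.0, 5.3]
grip_width: 0.611
grip_force: 8.0
```

Call:
{"op": "step_arm", "data": {"targets": [[0,0,0.8,0,0,0,0.4],[0,0,2,0,0,0,0.4],[0,0,3,0,0,0,0.4],[0.7,-2,3,0,0,0,0.4],[1,-2.4,3,0,0,0,0.4]]}}

```text
time: 3.48
position: [0.4751, 0.2856, 0.1204]
tool_rot: [0.062, -3.139, -0.0]
ft_force: [1.2, 0.3, -0.3]
grip_width: 0.61
grip_force: 8.0
```

Call:
{"op": "step_arm", "data": {"targets": [[1.1,-2.8,3,0,0,0,0.4],[1.1,-2.8,1,0,0,0,0.4],[1.1,-2.8,0,0,0,0,0.4],[1.1,-2.8,0,0,0,0,0.4],[1.1,-2.8,0,0,0,0,0.4]]}}

```text
time: 3.9
position: [0.5318, 0.1431, 0.1594]
tool_rot: [-0.054, 3.141, 0.001]
ft_force: [0.5, -0.6, -0.4]
grip_width: 0.61
grip_force: 8.0
```

Call:
{"op": "step_arm", "data": {"targets": [[1.1,-2.8,0,0,0,0,0.4],[0.7,-2,0,0,0,0,0.4],[0,-1,0,0,0,0,0.4],[0,0,0,0,0,0,0.4],[0,0,0,0,0,0,0.4]]}}

```text
time: 4.32
position: [0.549, 0.0875, 0.1588]
tool_rot: [0.054, -3.14, -0.002]
ft_force: [0.9, 0.4, -0.9]
grip_width: 0.613
grip_force: 8.0
```

Run:
```python
from h import *
p,d,pos,rot=wlook('w2');H,S,V=cv2.split(cv2.cvtColor(p,cv2.COLOR_BGR2HSV))
wrep('round',(S<60)&(V>110),(.4964,.0848),.008,pos,rot,110)
print(toolyaw(rot),pos)
```

```text
round px [272. 136.] xy mm 495.1 84.9 sides 109.7 111.2 ang 2.0
91.96651851724062 [0.54896839 0.0875015  0.15879071]
```

View pics/w2.png

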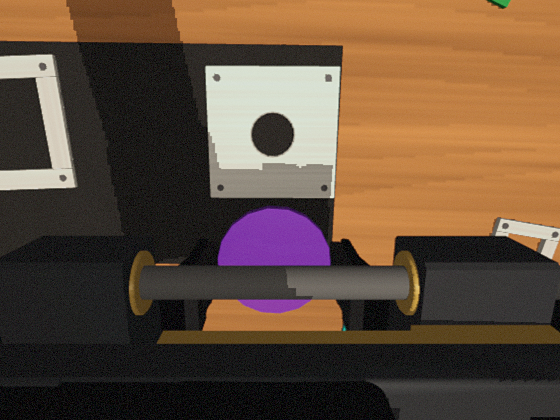

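The round-hole frame is centred at about (272,133) and the held glass at (274,260), level and gripped centrally. I'll move over the hole and lower it.

Call:
{"op": "step_arm", "data": {"targets": [[-1.6,0,-2,0,0,0,0.4],[-1.8,-0.1,-3,0,0,0,0.4],[-1.8,-0.1,-3,0,0,0,0.4],[0,0,-2.5,0,0,0,0.4],[0,0,-1.5,0,0,0,0.4]]}}

```text
time: 4.78
position: [0.4941, 0.087, 0.0363]
tool_rot: [0.061, -3.137, -0.001]
ft_force: [0.6, -0.4, -0.5]
grip_width: 0.613
grip_force: 8.0
```

Call:
{"op": "step_arm", "data": {"targets": [[0,0,-1.2,0,0,0,0.4],[0,0,-0.8,0,0,0,0.4],[0,0,-0.3,0,0,0,0.4],[0,0,0,0,0,0,0.4],[0,0,0,0,0,0,0.4]]}}

```text
time: 5.2
position: [0.4981, 0.0855, 0.0165]
tool_rot: [-0.056, 3.14, 0.001]
ft_force: [0.2, 0.1, -0.3]
grip_width: 0.613
grip_force: 8.0
```

Call:
{"op": "step_arm", "data": {"targets": [[0,0,-0.3,0,0,0,0.4],[0,0,-0.15,0,0,0,0.4],[0,0,-0.1,0,0,0,0.4],[0,0,0,0,0,0,0.4],[0,0,0,0,0,0,0.4]]}}

```text
time: 5.62
position: [0.4977, 0.0846, 0.0106]
tool_rot: [-0.054, 3.141, 0.0]
ft_force: [0.8, -0.2, -1.6]
grip_width: 0.614
grip_force: 8.0
```

Call:
{"op": "step_arm", "data": {"targets": [[0,0,-0.1,0,0,0,0.4],[0,0,0,0,0,0,0.6],[0,0,0,0,0,0,0.64],[0,0,0,0,0,0,0.7],[0,0,0,0,0,0,0.78]]}}

```text
time: 6.03
position: [0.4977, 0.0847, 0.0095]
tool_rot: [-0.054, 3.141, 0.0]
ft_force: [0.2, 0.0, -0.3]
grip_width: 0.704
grip_force: 0.0
```

Call:
{"op": "step_arm", "data": {"targets": [[0,0,0,0,0,0,0.8],[0,0,0,0,0,0,0.8],[0,0,1,0,0,0,0.8],[0,0,3,0,0,0,0.8],[0,0,4,0,0,0,0.9]]}}

```text
time: 6.45
position: [0.4949, 0.0839, 0.0882]
tool_rot: [0.054, -3.135, 0.004]
ft_force: [0.6, 0.1, 0.6]
grip_width: 0.824
grip_force: 0.0
```

Call:
{"op": "step_arm", "data": {"targets": [[2,0,4,0,0,0,1],[3,0,2,0,0,0,1],[3,0,0,0,0,0,1],[0,0,0,0,0,0,1],[0,0,0,0,0,0,1]]}}

```text
time: 6.87
position: [0.5769, 0.0843, 0.147]
tool_rot: [0.053, -3.141, 0.001]
ft_force: [-0.5, -0.2, 0.1]
grip_width: 0.994
grip_force: 0.0
```

Run:
```python
from h import *
p,d,pos,rot=wlook('w3');H,S,V=cv2.split(cv2.cvtColor(p,cv2.COLOR_BGR2HSV))
vi=(H>120)&(H<160)&(S>70)
wrep('round',((S<60)&(V>70))|vi,(.4964,.0848),.008,pos,rot,120)
wrep('glass',vi,(.4964,.0848),.014,pos,rot,60)
print(toolyaw(rot),pos)
```

```text
round px [277. 101.] xy mm 495.4 84.8 sides 111.6 111.6 ang 2.0
glass px [277. 101.] xy mm 496.7 84.7 sides 52.6 52.2 ang 45.9
91.93401192777226 [0.57693327 0.08434146 0.14702272]
```

View pics/w3.png

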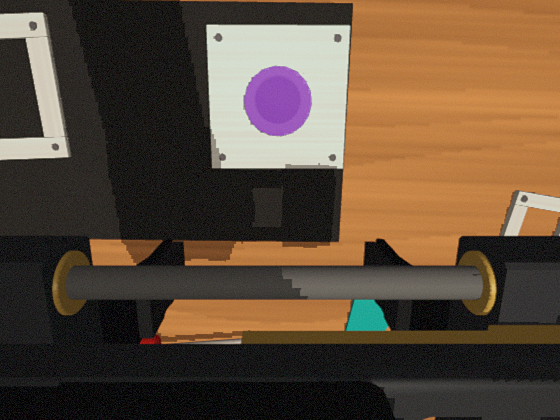

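The glass lies centred over the hole at (278,101), within about 1.5 mm. Next is the small frame.

Call:
{"op": "step_arm", "data": {"targets": [[1,2.5,1,0,0,-4.5,1],[1.2,3.5,1,0,0,-4.4,1],[1.2,3.5,1,0,0,0,1],[1.2,3.5,0,0,0,0,1],[1.2,3.5,0,0,0,0,1]]}}

```text
time: 7.33
position: [0.6335, 0.2512, 0.1777]
tool_rot: [-0.19, -3.136, -0.001]
ft_force: [1.2, -0.0, 0.7]
grip_width: 1.003
grip_force: 0.0
```

Call:
{"op": "step_arm", "data": {"targets": [[1.2,3.5,0,0,0,0,1],[1,3,0,0,0,0,1],[0,0.5,0,0,0,0,1],[0,0,0,0,0,0,1],[0,0,0,0,0,0,1]]}}

```text
time: 7.75
position: [0.6552, 0.3186, 0.1762]
tool_rot: [-0.189, -3.134, 0.003]
ft_force: [-0.1, -0.5, -1.6]
grip_width: 1.001
grip_force: 0.0
```

Run:
```python
from h import *
p,d,pos,rot=wlook('w4');H,S,V=cv2.split(cv2.cvtColor(p,cv2.COLOR_BGR2HSV))
wrep('small',((S<60)&(V>70)),(.597,.3205),.006,pos,rot,70)
print(toolyaw(rot),pos)
```

```text
small px [268. 129.] xy mm 596.8 321.4 sides 60.1 59.9 ang 82.0
83.0860258769598 [0.65517452 0.31864116 0.17618428]
```

View pics/w4.png

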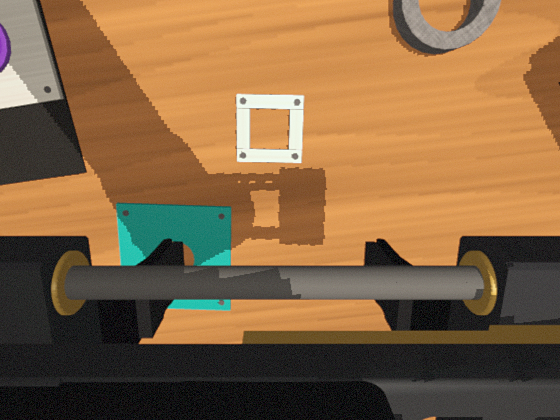

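The small frame is at (270,128), nearly square with the gripper.

Call:
{"op": "step_arm", "data": {"targets": [[-1.9,0.1,-1,0,0,-1,1],[-2,0.1,-3,0,0,0,1],[-1.9,0.1,-3,0,0,0,1],[0,0,-4,0,0,0,1],[0,0,-3,0,0,0,1]]}}

```text
time: 8.22
position: [0.5964, 0.3203, 0.0355]
tool_rot: [-0.219, -3.133, 0.001]
ft_force: [-0.0, -0.4, 0.0]
grip_width: 0.998
grip_force: 0.0
```

Call:
{"op": "step_arm", "data": {"targets": [[0,0,-1.5,0,0,0,1],[0,0,-0.8,0,0,0,0.95],[0,0,-0.3,0,0,0,0.9],[0,0,0,0,0,0,0.85],[0,0,0,0,0,0,0.8]]}}

```text
time: 8.63
position: [0.5996, 0.3224, 0.0126]
tool_rot: [0.219, 3.132, 0.002]
ft_force: [-0.1, 0.3, 0.3]
grip_width: 0.852
grip_force: 0.0
```

Call:
{"op": "step_arm", "data": {"targets": [[-0.2,-0.1,-0.5,0,0,0,0.82],[0,0,-0.4,0,0,0,0.8],[0,0,0,0,0,0,0.78],[0,0,0,0,0,0,0.78],[0,0,0,0,0,0,0.78]]}}

```text
time: 9.05
position: [0.5963, 0.3218, 0.0019]
tool_rot: [0.217, 3.134, 0.0]
ft_force: [-0.2, -1.4, 0.1]
grip_width: 0.786
grip_force: 0.0
```

Call:
{"op": "step_arm", "data": {"targets": [[0,0,0,0,0,0,0.72],[0,0,0,0,0,0,0.68],[0,0,0,0,0,0,0.6],[0,0,0,0,0,0,0.5],[0,0,0,0,0,0,0.5]]}}

```text
time: 9.47
position: [0.5964, 0.3218, 0.0019]
tool_rot: [0.217, 3.134, 0.0]
ft_force: [-0.1, -0.1, 0.5]
grip_width: 0.683
grip_force: 8.0
```

Call:
{"op": "step_arm", "data": {"targets": [[0,0,0,0,0,0,0.5],[0,0,0,0,0,0,0.5],[0,0,0.5,0,0,0,0.5],[0,0,1.5,0,0,0,0.5],[0,0,3,0,0,0,0.5]]}}

```text
time: 9.88
position: [0.5936, 0.3202, 0.0491]
tool_rot: [-0.217, -3.128, 0.007]
ft_force: [-0.7, 0.2, -0.1]
grip_width: 0.686
grip_force: 8.0
```

Call:
{"op": "step_arm", "data": {"targets": [[-0.6,-1.5,3,0,0,2.5,0.5],[-1.2,-2.8,3,0,0,2.5,0.5],[-1.3,-3,0,0,0,2.5,0.5],[-1.3,-3,0,0,0,2.5,0.5],[-1.3,-3,0,0,0,0,0.5]]}}

```text
time: 10.3
position: [0.5397, 0.1883, 0.1133]
tool_rot: [-0.06, 3.138, 0.002]
ft_force: [-0.2, -1.2, -0.7]
grip_width: 0.688
grip_force: 8.0
```

Call:
{"op": "step_arm", "data": {"targets": [[-1.3,-3,0,0,0,0,0.5],[-1.3,-3,0,0,0,0,0.5],[-1.2,-2.8,0,0,0,0,0.5],[-0.6,-1.6,-1,0,0,0,0.5],[0,0,-1,0,0,0,0.5]]}}

```text
time: 10.72
position: [0.4954, 0.0809, 0.0927]
tool_rot: [-0.047, 3.139, 0.0]
ft_force: [-0.1, -0.7, -0.5]
grip_width: 0.687
grip_force: 8.0
```

Call:
{"op": "step_arm", "data": {"targets": [[0,0,-1.5,0,0,0,0.5],[0,0,-1.5,0,0,0,0.5],[0,0,-1,0,0,0,0.5],[0,0,0,0,0,0,0.5],[0,0,0,0,0,0,0.5]]}}

```text
time: 11.13
position: [0.4956, 0.0858, 0.051]
tool_rot: [0.058, -3.141, 0.0]
ft_force: [0.2, 0.3, -0.9]
grip_width: 0.685
grip_force: 8.0
```

Call:
{"op": "step_arm", "data": {"targets": [[0,-0.1,-1.5,0,0,0,0.5],[0,0,-1,0,0,0,0.5],[0,0,-0.4,0,0,0,0.5],[0,0,0,0,0,0,0.5],[0,0,0,0,0,0,0.5]]}}

```text
time: 11.55
position: [0.4957, 0.0845, 0.0222]
tool_rot: [0.057, -3.141, 0.0]
ft_force: [0.3, -0.2, -1.2]
grip_width: 0.686
grip_force: 8.0
```

Call:
{"op": "step_arm", "data": {"targets": [[0,0,-0.3,0,0,0,0.5],[0,0,-0.15,0,0,0,0.5],[0,0,-0.1,0,0,0,0.5],[0,0,0,0,0,0,0.5],[0,0,0,0,0,0,0.5]]}}

```text
time: 11.97
position: [0.4956, 0.0844, 0.0166]
tool_rot: [-0.057, 3.141, 0.0]
ft_force: [0.5, 0.7, -0.4]
grip_width: 0.685
grip_force: 8.0
```

Call:
{"op": "step_arm", "data": {"targets": [[0,0,-0.1,0,0,0,0.5],[0,0,0,0,0,0,0.68],[0,0,0,0,0,0,0.72],[0,0,0,0,0,0,0.77],[0,0,0,0,0,0,0.82]]}}

```text
time: 12.38
position: [0.4956, 0.0844, 0.0155]
tool_rot: [-0.057, 3.141, 0.0]
ft_force: [-0.3, -1.2, -0.9]
grip_width: 0.773
grip_force: 0.0
```

Call:
{"op": "step_arm", "data": {"targets": [[0,0,0,0,0,0,0.85],[0,0,0,0,0,0,0.85],[0,0,1,0,0,0,0.85],[0,0,3,0,0,0,0.9],[0,0,4,0,0,0,1]]}}

```text
time: 12.8
position: [0.4929, 0.0836, 0.0943]
tool_rot: [0.057, -3.135, 0.004]
ft_force: [-0.1, 0.7, 0.4]
grip_width: 0.912
grip_force: 0.0
```

Call:
{"op": "step_arm", "data": {"targets": [[2,0,3,0,0,0,1],[3,-2,2,0,0,0,1],[3,-3,1,0,0,0,1],[0,-3,1,0,0,0,1],[0,-1,0,0,0,0,1]]}}

```text
time: 13.22
position: [0.5765, -0.0105, 0.1682]
tool_rot: [-0.047, 3.137, -0.005]
ft_force: [-0.2, -0.5, 0.1]
grip_width: 0.994
grip_force: 0.0
```

Call:
{"op": "step_arm", "data": {"targets": [[0,0,0,0,0,0,1],[0,0,0,0,0,0,1],[0,0,0,0,0,0,1],[0,0,0,0,0,0,1],[0,0,0,0,0,0,1]]}}

```text
time: 13.63
position: [0.5738, -0.0023, 0.1647]
tool_rot: [0.061, -3.14, -0.001]
ft_force: [0.4, 0.8, -0.8]
grip_width: 1.003
grip_force: 0.0
```

Run:
```python
from h import *
p,d,pos,rot=wlook('w5');H,S,V=cv2.split(cv2.cvtColor(p,cv2.COLOR_BGR2HSV))
vi=(H>120)&(H<160)&(S>70)
wrep('round',((S<60)&(V>70))|vi,(.4964,.0848),.008,pos,rot,110)
wrep('square',((S<60)&(V>70)),(.4965,-.1477),.008,pos,rot,110)
print(toolyaw(rot),pos)
```

```text
round px [378. 110.] xy mm 495.0 83.9 sides 111.5 111.5 ang 1.8
square px [106.  99.] xy mm 496.2 -147.2 sides 111.2 111.6 ang 4.0
92.23775467980668 [ 0.57375084 -0.00229611  0.16466688]
```

View pics/w5.png

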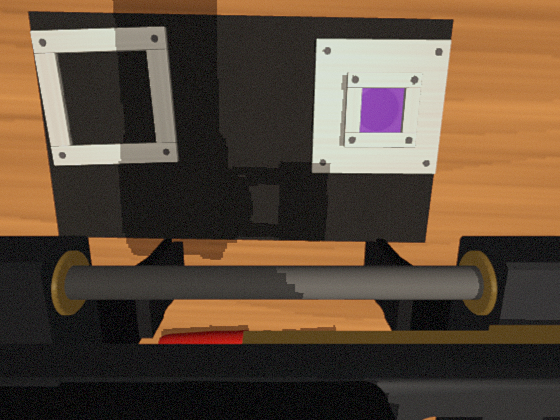

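The small frame sits square and centred on the glass at (382,109), and the frames have not moved. Next is the clamp.

Call:
{"op": "step_arm", "data": {"targets": [[-0.2,-2,2,0,0,0,1],[-0.5,-3.2,1,0,0,0,1],[-0.6,-3.4,0,0,0,0,1],[-0.6,-3.4,0,0,0,0,1],[-0.6,-3.4,0,0,0,0,1]]}}

```text
time: 14.1
position: [0.5491, -0.1588, 0.1954]
tool_rot: [-0.06, 3.14, 0.001]
ft_force: [0.9, 0.9, -0.4]
grip_width: 0.999
grip_force: 0.0
```

Call:
{"op": "step_arm", "data": {"targets": [[-0.6,-3.4,0,0,0,0,1],[-0.6,-3.4,0,0,0,0,1],[-0.6,-3.4,0,0,0,0,1],[-0.6,-3.2,0,0,0,0,1],[0,-2,0,0,0,0,1]]}}

```text
time: 14.52
position: [0.5232, -0.3161, 0.1953]
tool_rot: [0.051, -3.14, 0.002]
ft_force: [-0.3, -1.1, -0.1]
grip_width: 1.005
grip_force: 0.0
```

Call:
{"op": "step_arm", "data": {"targets": [[0,0,0,0,0,0,1],[0,0,0,0,0,0,1],[0,0,0,0,0,0,1],[0,0,0,0,0,0,1],[0,0,0,0,0,0,1]]}}

```text
time: 14.93
position: [0.5261, -0.3103, 0.195]
tool_rot: [-0.062, 3.141, 0.002]
ft_force: [-0.1, 0.4, -0.4]
grip_width: 0.999
grip_force: 0.0
```

Run:
```python
from h import *
p,d,pos,rot=wlook('w6');cv2.imwrite('pics/w6b.png',cv2.resize(p[40:240,150:420],(810,600),interpolation=cv2.INTER_CUBIC)[:, :800])
# points near the top of the clamp, by depth
c=ctrl.camera_params('wrist');Hh=np.array(c['hand_eye']);Rt=R.from_rotvec(rot).as_matrix();K=np.array(c['intrinsics'])
v,u=np.mgrid[:420,:560];X=np.stack([(u-K[0,2])/K[0,0]*d,(v-K[1,2])/K[1,1]*d,d],-1).reshape(-1,3)
W=(X@Hh[:3,:3].T+Hh[:3,3])@Rt.T+pos;ok=(d.ravel()>0)&(np.hypot(W[:,0]-.454,W[:,1]+.319)<.06)
for lo,hi in((.055,.066),(.004,.012),(.012,.05),(.01,.07)):
    q=W[ok&(W[:,2]>lo)&(W[:,2]<hi)]
    if len(q)<5: print(lo,len(q));continue
    b=cv2.minAreaRect((q[:,:2]*1000).astype(np.float32));B=cv2.boxPoints(b);e=B[1]-B[0];print(lo,len(q),b,'ang of first edge',np.degrees(np.arctan2(e[1],e[0])),np.linalg.norm(e),q[:,2].mean())
print(toolyaw(rot),pos)
```

```text
0.055 1446 ((457.8404235839844, -313.3264465332031), (53.788177490234375, 25.980318069458008), 73.2451400756836) ang of first edge -16.754902 25.980331 0.060155772006141986
0.004 683 ((455.3538818359375, -321.4288330078125), (43.87073516845703, 44.16053771972656), 73.30339813232422) ang of first edge -16.696619 44.160538 0.008026826733121538
0.012 649 ((455.6074523925781, -320.31005859375), (69.92766571044922, 25.94601821899414), 73.31867980957031) ang of first edge -16.6813 25.946033 0.04374883236592459
0.01 2554 ((455.81536865234375, -320.6625061035156), (71.7708969116211, 34.26583480834961), 63.8236083984375) ang of first edge -26.176413 34.265827 0.054544523177159195
92.24499991723086 [ 0.52606469 -0.31032002  0.19495885]
```

View pics/w6b.png

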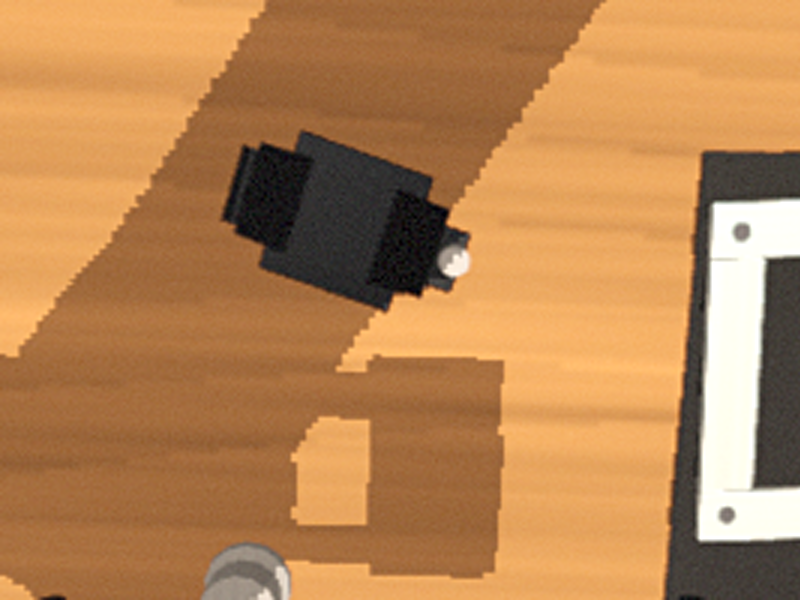

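The clamp is upright with its ring across (350,220) in the crop and its x axis about -17° from world x. The knob is at the bottom, near (247,575). I'll turn -109° so the last joint stays in range, move over the clamp and descend.

Call:
{"op": "step_arm", "data": {"targets": [[-0.6,-0.1,0,0,0,-6.8,0.7],[-0.6,-0.1,0,0,0,-6.8,0.7],[-0.6,-0.1,0,0,0,-6.8,0.7],[-0.6,-0.1,0,0,0,-6.8,0.7],[-0.6,-0.1,0,0,0,-6.8,0.7]], "force": 35}}

```text
time: 15.4
position: [0.4953, -0.3164, 0.1951]
tool_rot: [0.871, 3.018, 0.001]
ft_force: [-0.0, -0.1, -0.5]
grip_width: 0.743
grip_force: 0.0
```

Call:
{"op": "step_arm", "data": {"targets": [[-0.6,-0.1,0,0,0,-6.8,0.7],[-0.6,-0.1,0,0,0,-6.8,0.7],[-0.6,-0.1,0,0,0,-6.8,0.7],[-0.6,-0.1,0,0,0,-6.8,0.7],[-0.6,-0.1,0,0,0,-6.8,0.7]]}}

```text
time: 15.82
position: [0.4654, -0.3215, 0.1951]
tool_rot: [1.715, 2.632, 0.001]
ft_force: [0.3, -0.3, 0.0]
grip_width: 0.699
grip_force: 0.0
```

Call:
{"op": "step_arm", "data": {"targets": [[-0.6,0,-1,0,0,-6.8,0.7],[-0.5,0,-1,0,0,-6.8,0.7],[0,0,-1,0,0,-6.8,0.7],[0,0,-1,0,0,-6.8,0.7],[0,0,-1,0,0,-6.8,0.7]]}}

```text
time: 16.23
position: [0.4546, -0.3214, 0.1448]
tool_rot: [2.41, 2.015, 0.002]
ft_force: [-0.0, -0.2, -0.6]
grip_width: 0.699
grip_force: 0.0
```

Call:
{"op": "step_arm", "data": {"targets": [[0,0,-1,0,0,-6.8,0.7],[0,0,-0.5,0,0,0,0.7],[0,0,0,0,0,0,0.7],[0,0,0,0,0,0,0.7],[0,0,0,0,0,0,0.7]]}}

```text
time: 16.65
position: [0.4547, -0.3223, 0.1307]
tool_rot: [2.518, 1.877, 0.001]
ft_force: [0.2, 0.2, 0.7]
grip_width: 0.699
grip_force: 0.0
```

Run:
```python
from h import *
s=ctrl.get_state();print(s['joint_positions'].round(2),s['position'],toolyaw(s['tool_rot']))
```

```text
[-0.22  0.26  0.91  1.83 -0.22  1.16  0.47] [ 0.45472347 -0.32233579  0.13070096] -16.5873797882748
```

Call:
{"op": "step_arm", "data": {"targets": [[0.05,0.1,-2,0,0,0,0.7],[0,0,-2.5,0,0,0,0.7],[0,0,-2.2,0,0,0,0.7],[0,0,-1.5,0,0,0,0.7],[0,0,-0.8,0,0,0,0.7]]}}

```text
time: 17.07
position: [0.4542, -0.3207, 0.0387]
tool_rot: [-2.518, -1.876, 0.001]
ft_force: [0.2, 0.3, 1.1]
grip_width: 0.699
grip_force: 0.0
```

Call:
{"op": "step_arm", "data": {"targets": [[0,0,-0.4,0,0,0,0.6],[0,0,0,0,0,0,0.5],[0,0,0,0,0,0,0.42],[0,0,0,0,0,0,0.35],[0,0,0,0,0,0,0.3]]}}

```text
time: 17.48
position: [0.4555, -0.3217, 0.0371]
tool_rot: [2.519, 1.874, 0.002]
ft_force: [0.1, 0.2, -0.1]
grip_width: 0.41
grip_force: 0.0
```

Call:
{"op": "step_arm", "data": {"targets": [[0,0,0,0,0,0,0.25],[0,0,0,0,0,0,0.2],[0,0,0,0,0,0,0.2],[0,0,0,0,0,0,0.2],[0,0,0,0,0,0,0.2]]}}

```text
time: 17.9
position: [0.4557, -0.3216, 0.0368]
tool_rot: [2.519, 1.874, 0.002]
ft_force: [1.7, -0.5, 4.3]
grip_width: 0.292
grip_force: 35.0
```

Call:
{"op": "step_arm", "data": {"targets": [[0,0,1,0,0,0,0.2],[0,0,2,0,0,0,0.2],[0,0,2.5,0,0,0,0.2],[0.2,1.5,1,0,0,0,0.2],[0.4,2.5,0,0,0,0,0.2]]}}

```text
time: 18.32
position: [0.4597, -0.2851, 0.1034]
tool_rot: [2.523, 1.865, -0.001]
ft_force: [-0.6, -0.8, -4.3]
grip_width: 0.29
grip_force: 35.0
```

Call:
{"op": "step_arm", "data": {"targets": [[0.4,3,0,0,0,0,0.2],[0.4,3,0,0,0,0,0.2],[0.4,3,0,0,0,0,0.2],[0.4,3,0,0,0,0,0.2],[0.4,3,0,0,0,0,0.2]]}}

```text
time: 18.73
position: [0.4788, -0.1298, 0.1003]
tool_rot: [-2.52, -1.873, 0.004]
ft_force: [0.9, -0.1, -4.4]
grip_width: 0.294
grip_force: 35.0
```

Call:
{"op": "step_arm", "data": {"targets": [[0.4,3,0,0,0,0,0.2],[0.4,3,0,0,0,0,0.2],[0.4,2.4,0,0,0,0,0.2],[0.2,1.5,0,0,0,0,0.2],[0,0,-1,0,0,0,0.2]]}}

```text
time: 19.15
position: [0.4951, -0.0277, 0.0916]
tool_rot: [-2.514, -1.881, -0.003]
ft_force: [0.1, 0.7, -4.3]
grip_width: 0.297
grip_force: 35.0
```

Call:
{"op": "step_arm", "data": {"targets": [[0,0,-1.5,0,0,0,0.2],[0,0,-1.5,0,0,0,0.2],[0,0,0,0,0,0,0.2],[0,0,0,0,0,0,0.2],[0,0,0,0,0,0,0.2]]}}

```text
time: 19.57
position: [0.4944, -0.0331, 0.0613]
tool_rot: [2.522, 1.873, -0.001]
ft_force: [0.4, 0.1, -3.8]
grip_width: 0.294
grip_force: 35.0
```

Target TCP z is about 0.040.

Call:
{"op": "step_arm", "data": {"targets": [[0.1,0.1,-1,0,0,0,0.2],[0,0,-0.5,0,0,0,0.2],[0,0,-0.3,0,0,0,0.2],[0,0,0,0,0,0,0.2],[0,0,0,0,0,0,0.2]]}}

```text
time: 19.98
position: [0.4956, -0.0314, 0.0429]
tool_rot: [-2.521, -1.875, 0.001]
ft_force: [0.1, 1.0, -4.6]
grip_width: 0.292
grip_force: 35.0
```

Call:
{"op": "step_arm", "data": {"targets": [[0,-0.1,-0.1,0,0,0,0.2],[0,0,-0.1,0,0,0,0.2],[0,0,-0.1,0,0,0,0.2],[0,0,0,0,0,0,0.2],[0,0,0,0,0,0,0.2]]}}

```text
time: 20.4
position: [0.4958, -0.0323, 0.0401]
tool_rot: [2.521, 1.875, 0.0]
ft_force: [0.4, 0.7, -4.3]
grip_width: 0.296
grip_force: 35.0
```

Call:
{"op": "step_arm", "data": {"targets": [[0,0,-0.05,0,0,0,0.2],[0,0,-0.05,0,0,0,0.2],[0,0,0,0,0,0,0.2],[0,0,0,0,0,0,0.2],[0,0,0,0,0,0,0.2]]}}

```text
time: 20.82
position: [0.4962, -0.0323, 0.0397]
tool_rot: [2.521, 1.874, 0.001]
ft_force: [-2.1, -0.6, 5.1]
grip_width: 0.293
grip_force: 34.9
```

Contact with the mat is felt. I'll release, rise, turn the gripper and go to view the knob.

Call:
{"op": "step_arm", "data": {"targets": [[0,0,0,0,0,0,0.35],[0,0,0,0,0,0,0.45],[0,0,0,0,0,0,0.55],[0,0,0,0,0,0,0.6],[0,0,1,0,0,0,0.6]]}}

```text
time: 21.23
position: [0.4943, -0.0323, 0.0479]
tool_rot: [-2.52, -1.874, 0.005]
ft_force: [-0.7, -0.4, 0.1]
grip_width: 0.551
grip_force: 0.0
```

Call:
{"op": "step_arm", "data": {"targets": [[0,0,3,0,0,0,0.6],[0,0,4,0,0,0,0.6],[0,0,4,0,0,0,0.6],[0.2,-1.5,3,0,0,-6.7,0.6],[0.2,-3,0,0,0,-6.7,0.7]]}}

```text
time: 21.65
position: [0.5044, -0.0743, 0.1961]
tool_rot: [2.719, 1.568, 0.019]
ft_force: [1.3, -0.5, 0.9]
grip_width: 0.625
grip_force: 0.0
```

Call:
{"op": "step_arm", "data": {"targets": [[0.2,-3,0,0,0,-6.7,0.7],[0.2,-3,0,0,0,-6.7,0.7],[0.2,-3,0,0,0,-6.7,0.7],[0.2,-3,0,0,0,-6.7,0.7],[0.2,-3,0,0,0,-6.7,0.7]]}}

```text
time: 22.07
position: [0.5098, -0.2287, 0.19]
tool_rot: [3.061, 0.708, 0.002]
ft_force: [-0.4, 0.4, -0.2]
grip_width: 0.696
grip_force: 0.0
```

Call:
{"op": "step_arm", "data": {"targets": [[0.2,-3,0,0,0,-6.7,0.7],[0.2,-3,0,0,0,-6.7,0.7],[0.2,-3,0,0,0,-6.7,0.7],[0.2,-2.3,0,0,0,-6.7,0.7],[0,0,0,0,0,0,0.7]]}}

```text
time: 22.48
position: [0.5159, -0.3461, 0.1898]
tool_rot: [3.136, -0.029, -0.002]
ft_force: [-0.4, 0.5, -0.3]
grip_width: 0.7
grip_force: 0.0
```

Call:
{"op": "step_arm", "data": {"targets": [[0,0,0,0,0,0,0.7],[0,0,0,0,0,0,0.7],[0,0,0,0,0,0,0.7],[0,0,0,0,0,0,0.7],[0,0,0,0,0,0,0.7]]}}

```text
time: 22.9
position: [0.5183, -0.3389, 0.1893]
tool_rot: [-3.141, 0.008, -0.001]
ft_force: [-0.1, -0.1, -0.0]
grip_width: 0.695
grip_force: 0.0
```

```bash
cat >> h.py <<'E'
def cloud(d,pos,rot):
    c=ctrl.camera_params('wrist');Hh=np.array(c['hand_eye']);Rt=R.from_rotvec(rot).as_matrix();K=np.array(c['intrinsics'])
    v,u=np.mgrid[:420,:560];X=np.stack([(u-K[0,2])/K[0,0]*d,(v-K[1,2])/K[1,1]*d,d],-1).reshape(-1,3)
    return ((X@Hh[:3,:3].T+Hh[:3,3])@Rt.T+pos)[d.ravel()>0]
E
python3 - <<'E'
from h import *
p,d,pos,rot=wlook('w7');W=cloud(d,pos,rot)
q=W[(np.hypot(W[:,0]-.577,W[:,1]+.3446)<.04)&(W[:,2]>.03)&(W[:,2]<.045)]
print(len(q),cv2.minEnclosingCircle((q[:,:2]*1000).astype(np.float32)),q[:,2].mean())
print(toolyaw(rot),pos,ctrl.get_state()['joint_positions'].round(2))
E
```

```text
709 ((577.5396118164062, -350.66143798828125), 12.855647087097168) 0.034028249236475724
-90.28459376245429 [ 0.51832284 -0.33889833  0.1892572 ] [-0.26  0.42  1.03  1.61 -0.37  1.33 -0.75]
```

View pics/w7.png

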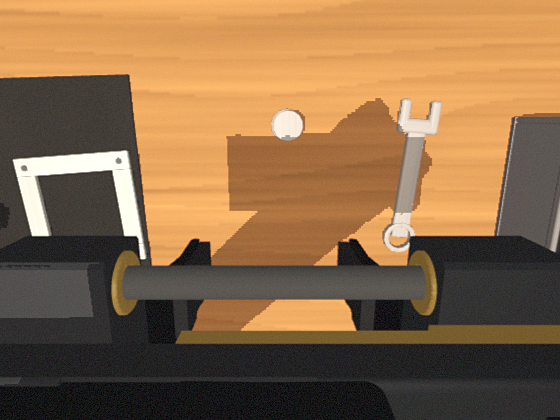

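The knob stands at (288,125), clear of the wrench at (410,175).

Call:
{"op": "step_arm", "data": {"targets": [[2,-0.4,-2,0,0,0,0.6],[2,-0.4,-2.5,0,0,0,0.6],[1.9,-0.4,-2.5,0,0,0,0.6],[0,0,-2.5,0,0,0,0.6],[0,0,-2,0,0,0,0.6]], "force": 12}}

```text
time: 23.37
position: [0.5776, -0.3509, 0.0717]
tool_rot: [-3.141, 0.008, 0.002]
ft_force: [-0.6, -0.1, 0.4]
grip_width: 0.604
grip_force: 0.0
```

Call:
{"op": "step_arm", "data": {"targets": [[0,0,-1.3,0,0,0,0.6],[0,0,-0.7,0,0,0,0.6],[0,0,0,0,0,0,0.6],[0,0,0,0,0,0,0.6],[0,0,0,0,0,0,0.6]]}}

```text
time: 23.78
position: [0.5776, -0.3529, 0.0558]
tool_rot: [3.14, -0.012, 0.004]
ft_force: [-0.3, -0.5, -0.8]
grip_width: 0.598
grip_force: 0.0
```

Call:
{"op": "step_arm", "data": {"targets": [[0,0.15,-1,0,0,0,0.6],[0,0,-1.5,0,0,0,0.6],[0,0,-1.3,0,0,0,0.6],[0,0,-0.7,0,0,0,0.6],[0,0,-0.1,0,0,0,0.55]]}}

```text
time: 24.2
position: [0.5752, -0.3495, 0.0051]
tool_rot: [-3.14, 0.012, 0.006]
ft_force: [0.0, 0.1, 1.6]
grip_width: 0.579
grip_force: 0.0
```

Call:
{"op": "step_arm", "data": {"targets": [[0,0,0,0,0,0,0.5],[0,0,0,0,0,0,0.45],[0,0,0,0,0,0,0.4],[0,0,0,0,0,0,0.37],[0,0,0,0,0,0,0.34]]}}

```text
time: 24.62
position: [0.5771, -0.351, 0.0086]
tool_rot: [3.141, -0.012, 0.001]
ft_force: [-0.1, 0.8, 0.0]
grip_width: 0.372
grip_force: 0.0
```

Call:
{"op": "step_arm", "data": {"targets": [[0,0,0,0,0,0,0.3],[0,0,0,0,0,0,0.25],[0,0,0,0,0,0,0.2],[0,0,0,0,0,0,0.2],[0,0,0,0,0,0,0.2]]}}

```text
time: 25.03
position: [0.5769, -0.3509, 0.0083]
tool_rot: [3.141, -0.012, 0.0]
ft_force: [-1.1, -0.7, 1.2]
grip_width: 0.295
grip_force: 12.0
```

Call:
{"op": "step_arm", "data": {"targets": [[0,0,1,0,0,0,0.2],[0,0,2.5,0,0,0,0.2],[0,0.5,2.5,0,0,0,0.2],[0.1,2,1,0,0,0,0.2],[0.2,2.7,0,0,0,0,0.2]]}}

```text
time: 25.45
position: [0.58, -0.3031, 0.0823]
tool_rot: [3.137, -0.02, 0.008]
ft_force: [0.7, 0.2, -1.1]
grip_width: 0.292
grip_force: 12.0
```

Call:
{"op": "step_arm", "data": {"targets": [[0.2,3,0,0,0,0,0.2],[0.2,3,0,0,0,0,0.2],[0.1,3,0,0,0,0,0.2],[0.1,3,0,0,0,0,0.2],[0.1,2.3,0,0,0,0,0.2]]}}

```text
time: 25.87
position: [0.5868, -0.1526, 0.0784]
tool_rot: [-3.14, 0.009, 0.0]
ft_force: [0.4, 0.4, -0.2]
grip_width: 0.29
grip_force: 12.0
```

Call:
{"op": "step_arm", "data": {"targets": [[0,1.5,0,0,0,0,0.2],[0,0,-1.5,0,0,0,0.2],[0,0,-2,0,0,0,0.2],[0,0,-1,0,0,0,0.2],[0,0,0,0,0,0,0.2]]}}

```text
time: 26.28
position: [0.5843, -0.1413, 0.0304]
tool_rot: [3.141, -0.014, -0.008]
ft_force: [1.1, 0.0, -1.4]
grip_width: 0.289
grip_force: 12.0
```

Call:
{"op": "step_arm", "data": {"targets": [[0,0,0,0,0,0,0.2],[0,0,0,0,0,0,0.2],[0,0,0,0,0,0,0.2],[0,0,0,0,0,0,0.2],[0,0,0,0,0,0,0.2]]}}

```text
time: 26.7
position: [0.5872, -0.1411, 0.0337]
tool_rot: [3.141, -0.012, 0.002]
ft_force: [0.3, -0.6, -0.2]
grip_width: 0.293
grip_force: 12.0
```

Target z is about 0.0113.

Call:
{"op": "step_arm", "data": {"targets": [[0,0,-1,0,0,0,0.2],[0,0,-0.6,0,0,0,0.2],[0,0,-0.3,0,0,0,0.2],[0,0,0,0,0,0,0.2],[0,0,0,0,0,0,0.2]]}}

```text
time: 27.12
position: [0.5864, -0.1408, 0.0135]
tool_rot: [3.141, -0.012, -0.002]
ft_force: [-0.1, -0.5, 0.5]
grip_width: 0.291
grip_force: 12.0
```

Call:
{"op": "step_arm", "data": {"targets": [[0,0,-0.1,0,0,0,0.2],[0,0,-0.1,0,0,0,0.2],[0,0,0,0,0,0,0.2],[0,0,0,0,0,0,0.2],[0,0,0,0,0,0,0.2]]}}

```text
time: 27.53
position: [0.5869, -0.1408, 0.0122]
tool_rot: [3.142, -0.012, 0.0]
ft_force: [1.2, -1.1, -0.2]
grip_width: 0.291
grip_force: 12.0
```

Call:
{"op": "step_arm", "data": {"targets": [[0,0,-0.1,0,0,0,0.2],[0,0,0,0,0,0,0.2],[0,0,0,0,0,0,0.2],[0,0,0,0,0,0,0.3],[0,0,0,0,0,0,0.35]]}}

```text
time: 27.95
position: [0.5868, -0.1408, 0.0111]
tool_rot: [3.142, -0.012, 0.0]
ft_force: [-0.3, 0.2, 0.6]
grip_width: 0.322
grip_force: 0.0
```

Call:
{"op": "step_arm", "data": {"targets": [[0,0,0,0,0,0,0.42],[0,0,0,0,0,0,0.5],[0,0,0,0,0,0,0.6],[0,0,0,0,0,0,0.6],[0,0,0.5,0,0,0,0.6]]}}

```text
time: 28.37
position: [0.586, -0.1406, 0.0154]
tool_rot: [-3.141, 0.012, 0.003]
ft_force: [-0.4, 0.5, -0.4]
grip_width: 0.578
grip_force: 0.0
```

Call:
{"op": "step_arm", "data": {"targets": [[0,0,2,0,0,0,0.6],[0,0,4,0,0,0,0.6],[0,0,4,0,0,0,0.6],[0,0,4,0,0,0,0.6],[0,0,3,0,0,0,0.6]]}}

```text
time: 28.78
position: [0.5874, -0.1416, 0.1898]
tool_rot: [3.141, -0.013, 0.005]
ft_force: [1.2, 0.2, 0.5]
grip_width: 0.596
grip_force: 0.0
```

Call:
{"op": "step_arm", "data": {"targets": [[-3,1,2,0,0,0,0.6],[-3,3,2,0,0,0,0.6],[-3,3,2,0,0,0,0.6],[-2,3,2,0,0,0,0.6],[0,1,0,0,0,0,0.6]]}}

```text
time: 29.2
position: [0.4859, -0.0373, 0.2644]
tool_rot: [-3.126, 0.006, -0.011]
ft_force: [0.7, -0.8, 0.2]
grip_width: 0.601
grip_force: 0.0
```

Call:
{"op": "step_arm", "data": {"targets": [[0,0,0,0,0,0,0.6],[0,0,0,0,0,0,0.6],[0,0,0,0,0,0,0.6],[0,0,0,0,0,0,0.6],[0,0,0,0,0,0,0.6]]}}

```text
time: 29.62
position: [0.4868, -0.0424, 0.2587]
tool_rot: [3.138, -0.017, -0.004]
ft_force: [0.3, 0.5, -0.3]
grip_width: 0.601
grip_force: 0.0
```

Run:
```python
from h import *
p,d,pos,rot=wlook('w8');snap('scene','scene8');W=cloud(d,pos,rot)
def box(n,c,r,lo,hi):
    q=W[(np.hypot(W[:,0]-c[0],W[:,1]-c[1])<r)&(W[:,2]>lo)&(W[:,2]<hi)]
    if len(q)>5:print(n,len(q),cv2.minAreaRect((q[:,:2]*1000).astype(np.float32)),q[:,2].mean())
box('knob',(.587,-.141),.03,.032,.042);box('clamp',(.496,-.032),.05,.056,.07);box('small',(.4955,.085),.05,.016,.03)
for n in('small','square'):pass
print(pos,ctrl.get_state()['joint_positions'].round(2))
a=cv2.imread('pics/scene8.png')[150:380,180:400];cv2.imwrite('pics/s8.png',cv2.resize(a,(570,596),interpolation=cv2.INTER_CUBIC))
```

```text
knob 555 ((587.4388427734375, -140.05825805664062), (25.077938079833984, 25.42909812927246), 68.740478515625) 0.03700332509669721
clamp 1030 ((497.533935546875, -24.14211654663086), (57.58116912841797, 26.260509490966797), 73.745849609375) 0.062286138154660727
small 1914 ((496.09222412109375, 84.7244873046875), (60.252906799316406, 60.5082893371582), 1.9276933670043945) 0.0198593219562347
[ 0.48682203 -0.04235292  0.25868414] [-1.08 -0.14  1.03  1.81  0.13  1.41 -1.65]
```

View pics/w8.png

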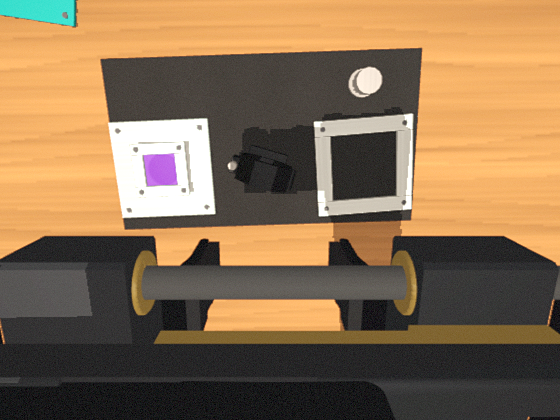

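View pics/s8.png

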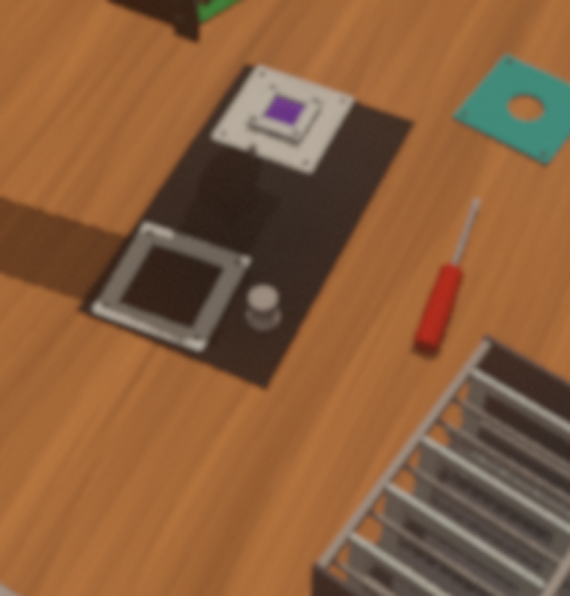

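The small frame is square on the glass at (160,168), the clamp stands between the frames at (265,170) and the knob stands behind the square-hole frame at (367,82). Everything measures in place, so I'm handing the job in.

```bash
python3 -c "
from bench import ctrl
print(ctrl.close_job())"
```

```text
the job is handed in; nothing more can be done
None
```

The kit is laid out on the mat and handed in after about 30 s of the 104 s allowed; every placed part last measured within a few millimetres of its target, though the hand-in returned no verdict.

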